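Shut the imager hood, switch on and start the scan

TASK

Start a scan on the black slide imager, with the closed fingertips: push the open hood down by its yellow tab until it is fully shut, then press the raised half of the blue rocker until the switch is fully on, then press the green button all the way in and let it come back out. Keep to that order, do not press the red button, do not swing the hood further open, and leave the bottle, jar, tube rack and slide box standing where they are; lift nothing, and keep the rest of the arm and gripper off the imager and the control box.

Things in the scene. Friction and masses are not known exactly. Their poses are not given: they have to be found in the camera images.
- imager: Near-black box-shaped slide imager, 240 x 290 x 100 mm high, fixed to the bench. Origin: centre of its underside. x points from its front (robot side) to its back, y to the left, z up; turned up to 0.25 rad about z. On its top lie white lit windows, under a dark grey hinged hood with lime-green side trim.
- hood (a joint): Opening angle of the hood, rad: 0 = shut flat on the imager, positive = front edge up. It stands open at 0.45 to 0.85 at the start, its stiff friction hinge keeps it wherever it is left, and a push of about 3 to 6 N down on its tab shuts it (hard stop at 0). The shut hood is 165 x 250 x 43 mm and stands on the imager's top.
- hood_hinge (a point): Centre of the hood's hinge line, on the imager's top 90 mm behind its centre, 100 mm above the bench. The hinge line runs along the imager's y axis.
- hood_tab (a point): Point to push: on the upper face of the yellow tab (40 x 70 x 8 mm) at the middle of the hood's front edge. In the shut hood it lies 176 mm in front of the hinge line (imager -x) and 47 mm above it; it turns about the hinge line with the hood, and its z axis is the normal of the tab's upper face.
- console: White control box, 90 (x) x 210 (y) x 45 mm high, fixed to the bench, beside the imager (left or right of it varies). Origin: centre of its underside; x points away from the robot, y left, turned up to 0.25 rad about z. On its top, in a row along y at 64 mm pitch and in varying order: the blue rocker, the green button, the red button.
- rocker (a joint): Angle of the blue rocker switch, rad: 0 = off (far half raised, as at the start), 0.36 = fully on (far half pressed down, hard stop). The paddle is 52 mm long (console x) and 28 mm wide, two halves at a shallow V; it stays where it is left. About 2 to 4 N down on the far half tips it.
- rocker_press (a point): Point to press: on the upper face of the raised (far, console +x) half of the blue rocker, 16 mm from its pivot, about 80 mm above the bench when off and 5.5 mm lower when fully on. When on, this half lies level. It tilts with the paddle.
- green_button (a joint): Travel of the green start button, m: 0 = out, 0.006 = fully in. Spring return; starts to move at 1.5 N, fully in at 5 N, then a hard stop.
- green_button_top (a point): Centre of the top face of the green round button (32 mm diameter), 63 mm above the bench when out; it moves straight down. It stands in a black housing 48 mm across whose rim is 6 mm below the top face.
- red_button (a joint): Travel of the red abort button, m: 0 = out, 0.006 = fully in. Same build as the green one. Must not be pressed.
- red_button_top (a point): Centre of the top face of the red round button (32 mm diameter), 63 mm above the bench when out.
- tube_rack: Loose lime-green tube rack, 50 x 150 x 40 mm high, standing in front of the console. Origin: centre of its underside. To be left alone.
- reagent_bottle: Loose clear bottle with blue cap and red label, 56 mm diameter, 100 mm high, behind the console. Origin: centre of its underside. To be left alone.
- amber_jar: Loose amber jar with white cap, 52 mm diameter, 85 mm high, behind the imager. Origin: centre of its underside. To be left alone.
- slide_box: Loose white slide box, 70 x 120 x 30 mm high, in front of the imager. Origin: centre of its underside. To be left alone.

How it is judged:
On the way, in this order (a step that is already met when the one before it is completed fails the run):
1. the hood is shut (within 0.03 rad) (value of joint hood below 0.03 rad), for 0.2 s.
2. the blue rocker is fully on (0.30 rad or more) (value of joint rocker above 0.3 rad), for 0.1 s.
3. the green button is pressed in (4.5 mm or more) (value of joint green_button above 0.0045 m), for 0.05 s.
At the end, for the whole second after the job is handed in: Hood shut within 0.03 rad, rocker on (0.30 rad or more of 0.36), green and red buttons out within 1 mm, the four loose things upright and within 20 mm of where they started (value of joint hood below 0.03 rad and value of joint rocker above 0.3 rad and value of joint each of green_button, red_button below 0.001 m and distance of each of tube_rack, reagent_bottle, amber_jar, slide_box from where it was at the start of the episode below 0.02 m and angle between each of tube_rack, reagent_bottle, amber_jar, slide_box's own z axis and vertical below 0.2 rad); the robot touches nothing.
It fails at once if the arm or the gripper's body, not the fingers, pushes on the imager, hood or control box (over 5 N) (contact force between the arm and imager above 5 N or contact force between the arm and console above 5 N).
It fails at once if out of order: the rocker is switched on before the hood is shut, or the green button pressed before the rocker is on ((value of joint rocker above 0.18 rad and value of joint hood above 0.06 rad) or (value of joint green_button above 0.002 m and value of joint rocker below 0.27 rad)).
It fails at once if the red button is pressed (value of joint red_button above 0.002 m).
It fails at once if the hood is swung further open (past 0.95 rad) (value of joint hood above 0.95 rad).
It fails at once if a loose thing is lifted (15 mm) or pushed away (20 mm) (height (world z) of any of tube_rack, reagent_bottle, amber_jar, slide_box above 0.015 m or distance of any of tube_rack, reagent_bottle, amber_jar, slide_box from where it was at the start of the episode above 0.02 m).
It also fails if it takes over 58 s, if anything falls off the work surface, if the arm or the gripper's body presses on something with over 40 N, if the wrist force passes 120 N, or if a joint passes its speed limit or range.

ROBOT

A 6-joint arm with a two-finger parallel gripper is mounted at the origin on the work surface. World frame = base frame: x ahead of the robot, y to its left, z up, the work surface at z = 0. Lengths are in m, angles in rad, forces in N, time in s.
With the tool pointing down it reaches from about 0.325 to 0.9 m from the base axis. Payload 6.1 kg.
Tool frame: the origin (TCP) lies midway between the tips of the shut fingers; the grasp point (between the pads) lies 19 mm behind it; z points along the fingers, y is the line along which they close (so a half turn about z gives the same grasp; the last joint's range is limited). The gripper opens to 85 mm and grips with 20 to 120 N. Pads are 22 mm wide; open, the fingers measure 114 mm over their backs; the gripper's body (76 mm by 85 mm) begins 54 mm behind the grasp point. The pads swing forward as they close: fully open they stand 13 mm farther back than shut.
Start: joints at [1.131, 0.22, 1.526, -0, 1.395, -0.126], TCP at [0.193, 0.594, 0.231] pointing down, gripper open.
Joint ranges: [-2.98, 2.98], [-0.91, 2.08], [0.09, 2.57], [-1.24, 4.39], [0.2, 2.65], [-2.68, 2.68]. Speed limits (rad/s): [2.57, 2.57, 3.01, 3.14, 3.14, 3.14].

INTERFACE

Orientations are given as [roll, pitch, yaw] about the fixed x, y, z axes, in that order (R = Rz(yaw) Ry(pitch) Rx(roll)).
In Python, from plant import movep, move_l, set_joints, gripper_to, hold, inverse_kinematics, observe, get_image, get_calibration, Unreachable, job_done gives the robot as it stands. Calls block until the motion is done:
- movep(position, orientation): joint-space move of the TCP to a pose.
- move_l(position, feed=0.15, rotation=None, max_force=None): straight line of the TCP; rotation=None keeps the orientation; feed is the mean speed in m/s. With max_force (N) it stops when the force on the tool has changed by that much, and returns True; else False.
- set_joints(angles): joint-space move.
- gripper_to(opening, f_grip=None): finger opening in m; f_grip is the grip in N (None keeps the last); returns when the fingers have stopped.
- hold(seconds).
- inverse_kinematics(position, orientation): joint angles nearest the present ones, or None.
- observe(): the state.
- get_image(name): name is "scene" or "side" or "wrist"; returns (picture, depth): 420x560x3 uint8, red, green, blue; 420x560 float32, m along the optical axis (not along the pixel's ray), 0 where there is no reading.
- get_calibration(name): a dict with "intrinsics" (3x3 intrinsics, pixels), "world_from_camera" (4x4, takes a point from camera to world coordinates). Camera axes: x right, y down, z forward; pixel columns grow to the right and rows downward; lengths in m; the calibration is good to about 2 mm. A picture is of the moment at which its call begins: read the wrist's pose just before it. get_calibration takes no time and is no camera call; for the wrist camera it gives the pose at the moment of the call.
A pose or a line that the arm cannot do raises Unreachable and nothing moves.
- job_done(): hands the job in; it is judged then, once.
The state is a dict: "time_s": time; "q": joint angles; "joint_velocities": joint speeds; "joint_torque": joint torques, N m; "eef_pos": TCP position; "tcp_rot": TCP orientation; "ft_force": force on the tool from outside, world axes, zero at the start; "torque": the same for the moment, N m; "opening": finger opening in m; "grasp_force": force on a finger pad.
Only numpy, scipy, OpenCV 4.12 (cv2) and the standard library are available. Lean on these libraries where they do the work, as an engineer would, in place of code of your own. Each camera call takes 0.05 s, during which the arm holds its last target. There are 200 camera calls.

## Working session

There is one attempt and no reset: what is moved stays moved. The work goes in short steps, each a Python script; the robot and the scene stay as the last script left them, time stands still between calls to the robot, and variables do not carry over. Pictures are saved under pics/ and viewed, at most 10 in all, crops included, and the job is handed in when it is done.

```bash
mkdir -p pics
python3 - <<'E'
from plant import *
import cv2,numpy as np,pickle
D={}
for n in ("scene","side","wrist"):
    c=get_calibration(n); p,d=get_image(n); D[n]=(p,d,c)
    cv2.imwrite(f"pics/{n}0.png",p[:,:,::-1])
    print(n,np.round(c["world_from_camera"],3).tolist(),np.round(c["intrinsics"],1).tolist(),(d>0).mean())
pickle.dump(D,open("d0.pkl","wb"))
o=observe();print({k:np.round(v,3).tolist() for k,v in o.items()})
E
```

```text
scene [[0.951, 0.294, -0.093, 0.608], [0.309, -0.907, 0.288, -0.273], [0.001, -0.302, -0.953, 0.999], [0.0, 0.0, 0.0, 1.0]] [[420.6, 0.0, 278.4], [0.0, 420.6, 210.4], [0.0, 0.0, 1.0]] 0.9959311224489796
side [[0.906, -0.326, 0.269, 0.308], [-0.423, -0.706, 0.569, -0.43], [0.004, -0.629, -0.777, 0.715], [0.0, 0.0, 0.0, 1.0]] [[395.7, 0.0, 289.1], [0.0, 395.7, 213.7], [0.0, 0.0, 1.0]] 0.9959778911564626
wrist [[0.309, 0.917, 0.251, 0.129], [0.951, -0.297, -0.084, 0.614], [-0.002, 0.265, -0.964, 0.374], [0.0, 0.0, 0.0, 1.0]] [[303.5, 0.0, 278.6], [0.0, 303.5, 204.2], [0.0, 0.0, 1.0]] 0.9957738095238096
{'time_s': 0.15, 'q': [1.131, 0.221, 1.527, -0.0, 1.395, -0.126], 'joint_velocities': [-0.001, -0.004, -0.003, -0.0, 0.001, -0.002], 'joint_torque': [0.002, -49.747, -38.991, -0.0, 0.007, 0.0], 'eef_pos': [0.193, 0.594, 0.23], 'tcp_rot': [-3.14, -0.0, 2.828], 'ft_force': [0.216, -0.27, -0.394], 'torque': [0.033, 0.018, -0.007], 'grasp_force': 0.0, 'opening': 0.086}
```

View pics/scene0.png

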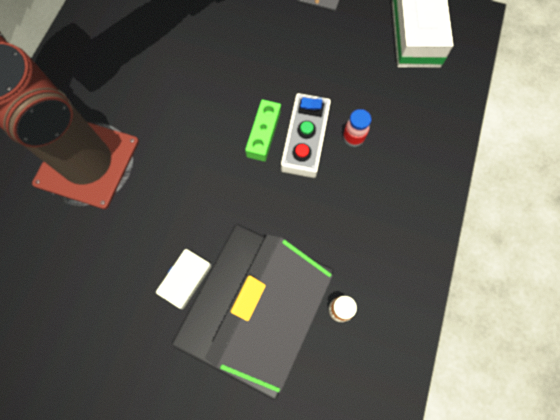

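View pics/side0.png

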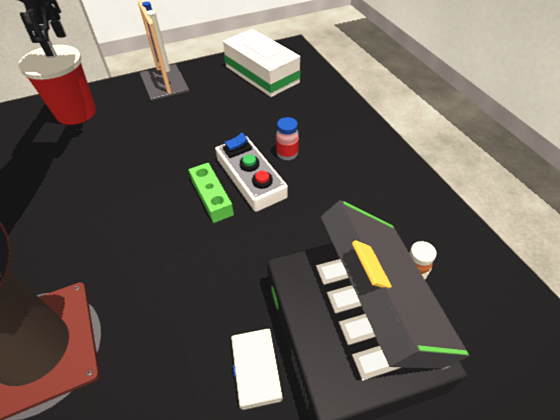

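Scene view: console on the left, with blue rocker (312,103), green (307,128) and red (302,151). The imager is on the right, with its yellow tab at (248,298). The side view agrees: rocker (236,144), green (250,160), red (262,178), tab (371,264). Next I segment by colour and measure in both views.

```bash
cat > vis.py <<'E'
import cv2,numpy as np
HSV=dict(yellow=((18,140,90),(32,255,255)),blue=((100,150,40),(125,255,255)),green=((55,120,50),(88,255,255)),
 red=((0,170,80),(6,255,255)),lime=((40,150,60),(66,255,255)))
def cloud(p,d,c):
    K=c["intrinsics"];T=c["world_from_camera"];v,u=np.mgrid[:p.shape[0],:p.shape[1]]
    P=np.stack([(u-K[0,2])/K[0,0]*d,(v-K[1,2])/K[1,1]*d,d],-1)
    return P@T[:3,:3].T+T[:3,3]
def blob(p,col,near,maxd=30,erode=1):
    m=cv2.inRange(cv2.cvtColor(p,cv2.COLOR_RGB2HSV),*HSV[col])
    n,l,s,ce=cv2.connectedComponentsWithStats(m)
    k=1+np.argmin(np.hypot(*(ce[1:]-near).T)+1000*(s[1:,4]<40))
    m=(l==k).astype(np.uint8)
    return (cv2.erode(m,np.ones((3,3),np.uint8)) if erode else m)>0,ce[k],s[k]
def ray(c,uv):
    K=c["intrinsics"];T=c["world_from_camera"]
    return T[:3,3],T[:3,:3]@np.array([(uv[0]-K[0,2])/K[0,0],(uv[1]-K[1,2])/K[1,1],1])
def tri(rays):
    A=0;b=0
    for o,r in rays:
        r=r/np.linalg.norm(r);M=np.eye(3)-np.outer(r,r);A=A+M;b=b+M@o
    return np.linalg.solve(A,b)
E
python3 - <<'E'
import pickle;from vis import *
D=pickle.load(open("d0.pkl","rb"));np.set_printoptions(precision=4,suppress=True)
near={"yellow":((248,298),(371,264)),"blue":((312,103),(236,144)),"green":((307,128),(250,160)),"red":((302,151),(262,178))}
for k,nn in near.items():
    R=[]
    for n,a in zip(("scene","side"),nn):
        p,d,c=D[n];m,ce,s=blob(p,k,a);X=cloud(p,d,c)[m];R.append(ray(c,ce))
        print(k,n,ce,s,"mean",X.mean(0),"med",np.median(X,0),"zmax",np.percentile(X[:,2],[5,50,95]))
        if k=="yellow":
            q=X-X.mean(0);w=np.linalg.svd(q,full_matrices=False)[2];print(" axes",w.tolist())
    print("  tri",tri(R))
# imager/console orientation by clouds
for n in("scene","side"):
    X=cloud(*D[n]); 
    m=(X[...,2]>.035)&(X[...,2]<.055)&(X[...,0]>.3)&(X[...,0]<1)
    p=D[n][0];w=m&(p.min(-1)>140); 
    for nm,mm in (("console",w&(X[...,1]>-.1)),("imtop",(abs(X[...,2]-.1)<.006)&(p.max(-1)<90)&(X[...,0]>.35)&(X[...,1]<.1))):
        r=cv2.minAreaRect(X[mm][:,:2].astype(np.float32));print(n,nm,mm.sum(),r,np.median(X[mm],0))
E
```

```text
yellow scene [247.6102 297.8261] [230 275  36  46 880] mean [ 0.5336 -0.2169  0.2535] med [ 0.5335 -0.2171  0.2531] zmax [0.24   0.2531 0.2632]
 axes [[-0.01448735451934604, 0.10283145075912561, -0.9945932883816402], [-0.11666230902988979, -0.9880779289362392, -0.1004585088526006], [0.9930659707244255, -0.11457617153600072, -0.026311189735693494]]
yellow side [370.8027 264.5751] [352 240  40  48 826] mean [ 0.5286 -0.2219  0.2594] med [ 0.5281 -0.2223  0.2603] zmax [0.2455 0.2603 0.2657]
 axes [[-0.4250913756251733, -0.5068141299488702, 0.7499578388504702], [-0.182578942340542, 0.8595251981849305, 0.4773692108829024], [0.8865451213462894, -0.06599902551799897, 0.45791033669023856]]
  tri [ 0.5333 -0.217   0.249 ]
blue scene [310.6306 103.9054] [300  98  22  12 222] mean [0.5083 0.2979 0.0732] med [0.5076 0.2977 0.0725] zmax [0.0688 0.0725 0.0799]
blue side [235.9955 141.6154] [225 133  22  18 221] mean [0.5065 0.2923 0.0796] med [0.5081 0.2964 0.0748] zmax [0.0717 0.0748 0.0804]
  tri [0.508  0.2973 0.0751]
green scene [306.4966 127.6309] [300 121  14  14 149] mean [0.5167 0.2357 0.0
[... 417 characters left out ...]
0.5199 0.1626 0.0739] med [0.522  0.1683 0.0675] zmax [0.0632 0.0675 0.0698]
  tri [0.5234 0.1739 0.0624]
scene console 1734 ((0.5953201651573181, 0.37977805733680725), (0.5409932136535645, 0.18775317072868347), 60.967281341552734) [0.5293 0.2208 0.0438]
scene imtop 2626 ((0.5359901785850525, -0.21666163206100464), (0.2887236475944519, 0.23791223764419556), 82.09857940673828) [ 0.4527 -0.1575  0.0981]
side console 1498 ((0.6213480234146118, 0.41205596923828125), (0.6267349720001221, 0.2322993278503418), 67.77201843261719) [0.5137 0.2115 0.0464]
side imtop 12284 ((0.5359396934509277, -0.21805520355701447), (0.2893022298812866, 0.23821638524532318), 82.04264068603516) [ 0.4719 -0.2633  0.1008]
```

```bash
cat > geo.py <<'E'
import numpy as np
yaw=-0.135;ex=np.array([np.cos(yaw),np.sin(yaw),0]);ez=np.array([0,0,1.])
hinge=np.array([.536,-.2173,.1])+.09*ex
def tab(th,off=0.):
    a=th+np.arctan2(.047,.176);r=np.hypot(.047,.176)
    n=np.sin(th)*ex+np.cos(th)*ez
    return hinge+r*(-np.cos(a)*ex+np.sin(a)*ez)+off*n
E
python3 - <<'E'
from plant import *;from geo import *;import cv2
o=observe();gripper_to(0.0)
p=np.array(o["eef_pos"]);p[2]=.36;move_l(p,feed=.25)
T=.75;R=lambda th:[np.pi,.5*th,yaw]
print(tab(T),[inverse_kinematics(tab(t),R(t)) is not None for t in (T,.4,0)])
movep(tab(T,.09),R(T));print(move_l(tab(T,.02),feed=.1,max_force=8))
f0=np.array(observe()["ft_force"])
for th in (T,.6,.45,.3,.15,.04):
    h=move_l(tab(th),feed=.06,rotation=R(th),max_force=40)
    o=observe();print(th,h,np.round(np.array(o["ft_force"])-f0,1),np.round(o["eef_pos"]-tab(th),4))
h=move_l(tab(0,-.006),feed=.03,rotation=R(0),max_force=15)
hold(.3);o=observe();print(h,np.round(np.array(o["ft_force"])-f0,1),np.round(o["eef_pos"]-tab(0),4))
move_l(tab(0,.16),feed=.2)
a,b=get_image("side");cv2.imwrite("pics/side1.png",a[:,:,::-1]);print(observe()["time_s"])
E
```

```text
[ 0.52932111 -0.21639283  0.2543578 ] [True, True, True]
False
0.75 False [-2.  -0.7  0.8] [ 0.  0. -0.]
0.6 False [-1.6 -0.3 -0.2] [ 0.     -0.      0.0003]
0.45 False [-1.7 -0.  -0.8] [ 0.     -0.0001  0.0001]
0.3 False [-2.1  0.1 -0.8] [ 0.0001 -0.0001  0.0002]
0.15 False [-1.2 -0.5  0.6] [ 0.0001 -0.0001  0.0003]
0.04 False [-1.7  0.3  0.2] [ 0.     -0.      0.0002]
True [-4.6  1.5  6.8] [ 0.0014 -0.0006 -0.    ]
10.6917
```

View pics/side1.png

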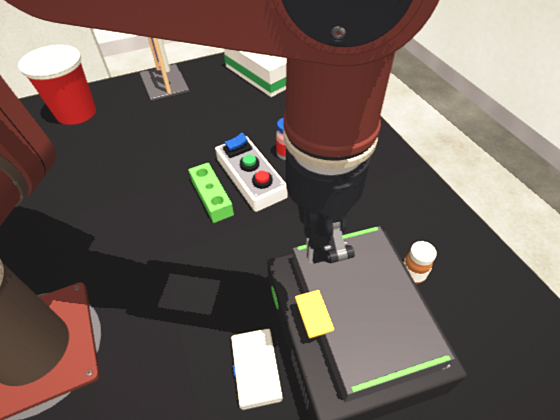

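The side view shows the hood lying flat, with the tab at (314,314), and the loose things haven't moved. Now I check the hood's tilt by depth and look at the console with the wrist camera.

Run:
```python
from plant import *;from geo import *;from vis import *;import cv2
np.set_printoptions(precision=4,suppress=True)
cy=.109
movep([.46,.235,.27],[np.pi,0,cy])
c=get_calibration("scene");p,d=get_image("scene");X=cloud(p,d,c)
L=(X-hinge);lx=L@ex;ly=L@np.array([-np.sin(yaw),np.cos(yaw),0])
m=(abs(ly)<.1)&(lx>-.145)&(lx<-.02)&(abs(L[...,2]-.043)<.03)
print("hood slope",m.sum(),np.polyfit(lx[m],L[...,2][m],1))
R={}
for i,x in enumerate((.44,.50)):
    if i: move_l([x,.235,.27],feed=.15)
    hold(.2);c=get_calibration("wrist");p,d=get_image("wrist");X=cloud(p,d,c)
    cv2.imwrite(f"pics/w{i}.png",p[:,:,::-1])
    T=c["world_from_camera"]
    for k,w in (("blue",(.508,.3,.077)),("green",(.5165,.237,.063)),("red",(.5234,.174,.063))):
        q=T[:3,:3].T@(np.array(w)-T[:3,3]);uv=c["intrinsics"]@q/q[2]
        mm,ce,s=blob(p,k,uv[:2]);R.setdefault(k,[]).append(ray(c,ce));print(k,uv[:2],ce,s,np.median(X[mm],0),np.percentile(X[mm],[2,98],axis=0).tolist())
for k in R:print(k,"tri",tri(R[k]))
print(observe()["time_s"])
```

```text
hood slope 6421 [-0.0002  0.0413]
blue [222.2559 132.8034] [221.4104 130.9556] [ 206  107   30   49 1284] [0.5097 0.3009 0.0749] [[0.48558036739315974, 0.2875447866014305, 0.0724363893109166], [0.5325939497796466, 0.3142794994949305, 0.08275810749119057]]
green [281.0164 130.7644] [280.2222 130.6792] [267 117  28  29 639] [0.5167 0.238  0.0677] [[0.5036897355704083, 0.22528968696256124, 0.06624461368554029], [0.5292740678080841, 0.2506120887480514, 0.06929162981665274]]
red [337.4702 130.6636] [337.0995 130.4089] [323 116  29  30 653] [0.5238 0.1755 0.0677] [[0.5109124080755865, 0.16229492246050503, 0.06633257908184492], [0.5362134971006919, 0.18866002088107792, 0.06945202594486126]]
blue [220.9744 168.3472] [220.1809 166.2935] [ 206  144   29   46 1172] [0.51   0.3011 0.075 ] [[0.48555147405677934, 0.2877500839344085, 0.07250420195597986], [0.533502635470494, 0.3142923050451718, 0.08279296710018078]]
green [278.0836 165.137 ] [277.0705 165.1208] [264 151  27  29 596] [0.5171 0.2383 0.0678] [[0.5039635554831374, 0.22553787596689548, 0.06606668315953788], [0.5300637162860858, 0.2508038086652705, 0.06933274340760447]]
red [332.8941 165.1389] [332.4576 164.8719] [319 152  28  27 601] [0.5249 0.1758 0.0678] [[0.5112909103290603, 0.16334834814187005, 0.0659977715233136], [0.537061944636644, 0.18856232971697415, 0.06946651833886368]]
blue tri [0.5097 0.3016 0.0739]
green tri [0.5165 0.238  0.0639]
red tri [0.5236 0.1745 0.0628]
13.2833
```

View pics/w1.png

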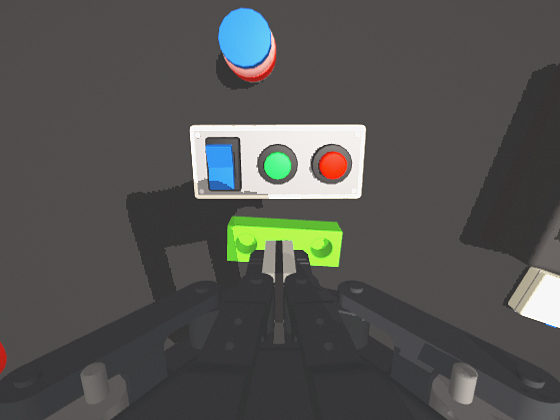

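The hood's slope is about 0 rad, so it is shut. The wrist view shows the rocker at (221,165), green (277,165), red (332,165) and the fingers closed, so I press the rocker and then green.

Run:
```python
from plant import *;from vis import *;import cv2
np.set_printoptions(precision=4,suppress=True)
cy=.111
def press(xy,z0,z1,F):
    move_l([*xy,z0+.06],feed=.2);move_l([*xy,z0+.015],feed=.1);hold(.2)
    h=move_l([*xy,z1],feed=.02,max_force=F);hold(.3);o=observe()
    print(h,o["eef_pos"],np.array(o["ft_force"]));return h
press((.526,.3027),.080,.0715,14)
move_l([.526,.3027,.16],feed=.2);move_l([.46,.27,.27],feed=.2);hold(.2)
c=get_calibration("wrist");p,d=get_image("wrist");X=cloud(p,d,c)
cv2.imwrite("pics/w2.png",p[:,:,::-1])
L=X-np.array([.5097,.301,0]);e=np.array([np.cos(cy),np.sin(cy),0]);f=np.array([-np.sin(cy),np.cos(cy),0])
lx=L@e;ly=L@f
for a,b in((-.022,-.005),(.005,.022)):
    m=(abs(ly)<.009)&(lx>a)&(lx<b);print("half",np.polyfit(lx[m],X[...,2][m],1),m.sum())
print(observe()["time_s"])
```

```text
False [0.5269 0.303  0.073 ] [ 0.915  -0.2593  9.6227]
half [-0.3768  0.0738] 267
half [0.0014 0.0737] 272
18.25
```

View pics/w2.png

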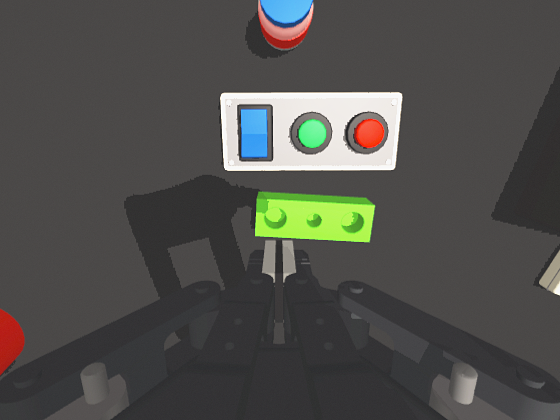

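The wrist view (rocker at (255,132)) and depth show the far half level (slope 0.001) and the near half raised (−0.377), so the switch is fully on. Now the green button at (312,133).

Run:
```python
from plant import *;from vis import *;import cv2
np.set_printoptions(precision=4,suppress=True)
xy=(.5167,.238)
move_l([*xy,.13],feed=.2);move_l([*xy,.075],feed=.1);hold(.2)
f0=np.array(observe()["ft_force"])
h=move_l([*xy,.0545],feed=.02,max_force=14);hold(.3);o=observe();print(h,o["eef_pos"],o["ft_force"]-f0)
move_l([*xy,.16],feed=.15);move_l([.46,.25,.28],feed=.2);hold(.2)
c=get_calibration("wrist");p,d=get_image("wrist");X=cloud(p,d,c)
for k,w in (("green",(.5167,.238)),("red",(.524,.175))):
    m=np.hypot(X[...,0]-w[0],X[...,1]-w[1])<.01;print(k,np.median(X[m][:,2]))
movep([.40,.1,.36],[np.pi,0,0])
p,d=get_image("scene");cv2.imwrite("pics/s3.png",p[:,:,::-1]);print(observe()["time_s"])
```

```text
True [0.5168 0.238  0.061 ] [-0.4791 -1.1129  7.4986]
green 0.06774449854288961
red 0.06775056338523061
23.7917
```

View pics/s3.png

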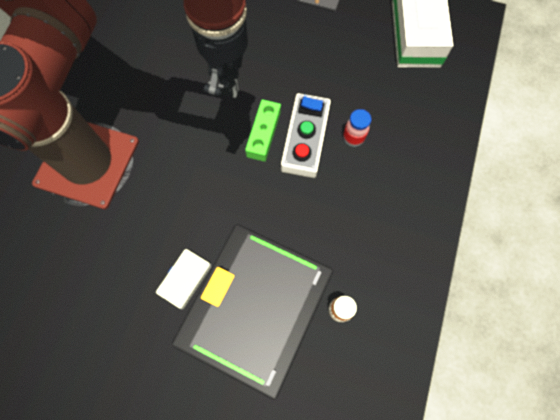

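The scene view shows everything in place, the hood shut and the rocker on. The green press stopped at z=0.061, higher than the expected 0.057. I'll press again in small steps and log force against depth to be sure it goes fully in.

Run:
```python
from plant import *;import numpy as np
xy=(.5167,.238)
movep([*xy,.16],[np.pi,0,.111]);move_l([*xy,.072],feed=.15);hold(.3)
f0=observe()["ft_force"][2]
for z in np.arange(.069,.0535,-.001):
    h=move_l([*xy,z],feed=.02,max_force=25);hold(.15);o=observe();F=np.mean([o["ft_force"][2]])-f0
    print(round(z,4),h,round(o["eef_pos"][2],4),round(F,1))
    if h or F>25:break
move_l([*xy,.16],feed=.15);print(observe()["time_s"])
```

```text
0.069 False 0.0689 -0.3
0.068 False 0.068 0.6
0.067 False 0.0671 0.0
0.066 False 0.0662 2.4
0.065 False 0.0651 2.3
0.064 False 0.0641 2.4
0.063 False 0.0631 3.7
0.062 False 0.0621 4.8
0.061 False 0.0611 5.1
0.06 False 0.0609 11.6
0.059 False 0.0609 17.3
0.058 False 0.0607 23.4
0.057 False 0.0606 29.6
31.9583
```

The force starts at about 0.067 and reaches a hard stop at 0.061. That is the full 6 mm of travel, so the button went all the way in.

Run:
```python
from plant import *;import numpy as np
movep([.40,.1,.36],[np.pi,0,0]);hold(.3);print(job_done())
```

```text
the job is handed in; nothing more can be done
None
```

The hood is shut, the rocker is fully on, and the green button was pressed all the way in (twice, to be sure of full travel) with the fingertips lifted clear afterwards; the job is handed in, but no verdict came back.

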